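Lock a resin-mounted ceramic section in the cam-lever specimen holder

TASK

Set the resin mount with the blue-glazed section into the pocket of the green specimen holder, upright, section facing up and fully home on the pocket's floor. Then swing the black cam lever clockwise through its quarter turn until it rests firmly against the rubber-sleeved stop post, so that the plunger clamps the mount: bring it up to the stop gently, by feel, without forcing it, and let go. Leave the brown mount, the loupe, the bottle and the dish where they stand.

Things in the scene. Friction and masses are not known exactly. Their poses are not given: they have to be found in the camera images.
- mount_blue: The sample to clamp: a cylinder of clear yellowish casting resin, 30 mm in diameter and 28 mm tall, about 40 g, with a white ceramic chip with a dark blue glaze edge set in its top face. Stands on the black foam pad at the start, beside the brown mount (which of the two places it has varies). Origin: centre of its underside; z is its axis, up.
- mount_brown: The other mount, same shape and size, with a terracotta chip with a dark brown edge in its top face. Stands about 60 mm (centre to centre) from the blue one on the foam pad, and stays there. Origin: centre of its underside.
- holder: The specimen holder, fixed to the bench: a green base plate 122 x 138 x 10 mm (local x -83 to +39 mm, local y -33 to +105 mm), with the lever's pivot, a brass-nosed plunger running along local +y, and an aluminium seat block, 58 x 56 mm, top face 40 mm above the bench, at local y 38 to 94 mm. Origin: on the lever's pivot axis, at the plate's underside on the bench; z up. Seen at yaw 0: x away from the robot, y to its left.
- seat (a point): Centre of the floor of the round pocket in the seat block, at [0, 66, 26] mm in the holder's frame. The pocket is 32.4 mm across and 14 mm deep with a 2.5 mm chamfer at its mouth, which is at 40 mm; a mount that is home stands 14 mm out of it, its top 54 mm above the bench. The clamping plunger comes in from the lever's side and pushes the mount about 1 mm against the far wall.
- pivot (a point): Point on the lever's upright pivot axis, 52 mm above the bench.
- lever (a joint): Angle of the cam lever about the upright pivot axis, rad. 0: lever points along the holder's -y (open, plunger drawn back); it grows clockwise seen from above, and at 1.57 the lever points along the holder's -x. It starts at 0 to 0.3. The stop post ends its travel somewhere from about 1.49 to 1.65, as the post has been set. The lever is stiff by friction (about 0.3 N m, some 3 to 4 N at the middle of the grip, a little more as the plunger bites) and stays where it is left.
- grip (a point): Point on the centre line of the lever's grip, 85 mm from the pivot axis and 49 mm above the bench. The grip is a level black round bar, 18 mm in diameter, from 42 to 105 mm from the pivot axis, with at least 30 mm of free room below it over the base plate.
- stop: The lever's stop: a steel post in a black rubber sleeve (14 mm across, top 59 mm above the bench), tightened in a curved slot of the base plate round the pivot axis. It meets the grip about 60 mm from the axis. Origin: as the holder's; it does not tell where in the slot the post is set (centre at holder x -61 to -58, y 11 to 21 mm): see it or find it by feel. The sleeve gives under 1 mm.
- jaw: The sprung brass nose of the plunger (11 mm wide, 12 mm tall) that bears on the side of the mount, 33 mm above the bench, with about 13 N when the lever is home. Origin: on the pivot axis at the bench when the lever is at 0; it moves about 6 mm along the holder's +y as the lever closes.
- foam: Black foam pad under the two mounts, 85 x 100 x 23 mm, lying on the bench and not shifting. Origin: centre of its underside; the mounts stand along its y axis.
- loupe: Folded black loupe, 34 x 45 x 12 mm, lying loose behind the work. Origin: centre of its underside.
- solvent_bottle: Small amber bottle with black cap, 38 mm across, 78 mm tall, standing loose. Origin: centre of its underside.
- glass_dish: Shallow glass dish, 77 mm across, 16 mm tall, standing loose. Origin: centre of its underside.
There are look-alikes about, which are no part of the job. What is shaped like the mount_blue but purple or yellow is not meant.

How it is judged:
On the way, in this order (a step that is already met when the one before it is completed fails the run):
1. the blue mount stands home in the pocket while the lever is still open (horizontal distance between mount_blue and seat below 0.003 m and z of mount_blue in the frame of seat below 0.002 m and angle between mount_blue's own z axis and vertical below 0.08 rad and value of joint lever below 0.6 rad), for 0.2 s.
2. the lever is pushed home against its stop post, with 3 N or more on the post (value of joint lever above 1.47 rad and contact force between stop and holder above 3 N), for 0.1 s.
At the end, for the whole second after the job is handed in: The lever has been pushed against the stop post and stays there (above 1.47 rad, at rest); the blue mount stands upright, section up, in the pocket (within 3 mm of its centre, underside within 2 mm of its floor, tilted less than 0.06 rad), clamped by the plunger with more than 5 N (value of joint lever above 1.47 rad and velocity of joint lever below 0.05 rad/s and horizontal distance between mount_blue and seat below 0.003 m and z of mount_blue in the frame of seat below 0.002 m and angle between mount_blue's own z axis and vertical below 0.06 rad and contact force between jaw and mount_blue above 5 N); the robot touches nothing.
It fails at once if the stop post is pressed with more than 30 N (contact force between stop and anything else above 30 N).
It fails at once if the blue mount is rammed into the holder with more than 60 N (contact force between mount_blue and holder above 60 N).
It fails at once if the brown mount is shifted by more than 15 mm (distance of mount_brown from where it was at the start of the episode above 0.015 m).
It fails at once if the loupe, the bottle or the dish is shifted by more than 15 mm (distance of any of loupe, solvent_bottle, glass_dish from where it was at the start of the episode above 0.015 m).
It also fails if it takes over 54 s, if anything falls off the work surface, if the arm or the gripper's body presses on something with over 40 N, if the wrist force passes 120 N, or if a joint passes its speed limit or range.

ROBOT

A 6-joint arm with a two-finger parallel gripper is mounted at the origin on a cart in front of the work surface, level with it; the furniture and walls round the work are solid. World frame = base frame: x ahead of the robot, y to its left, z up, the work surface at z = 0. Lengths are in m, angles in rad, forces in N, time in s.
With the tool pointing down it reaches from about 0.3 to 0.85 m from the base axis. Payload 4.2 kg.
Tool frame: the origin (TCP) lies where the fingers leave the gripper's body, on its centre line; the fingertips stand 78 mm ahead of it and the grasp point (between the pads) lies 60 mm ahead of it; z points along the fingers, y is the direction in which the jaws open and shut (so a half turn about z gives the same grasp; the last joint's range is limited). The gripper opens to 91 mm and grips with 3 to 60 N. Pads are 32 mm wide; open, the fingers measure 118 mm over their backs; the gripper's body (76 mm by 178 mm) begins 60 mm behind the grasp point.
Start: joints at [1.106, 0.32, 1.565, -0, 1.257, -0.02], TCP at [0.247, 0.519, 0.292] pointing down, gripper open.
Joint ranges: [-3.11, 3.11], [-0.84, 2.01], [0.21, 2.61], [-1.34, 4.49], [0.05, 2.63], [-2.56, 2.56]. Speed limits (rad/s): [2.57, 2.57, 3.14, 3.14, 3.14, 3.14].

INTERFACE

Orientations are given as a unit quaternion [x, y, z, w].
In Python, from bench import arm gives the robot as it stands. The module is installed in compiled form; this text tells all that it offers.
- The arm moves only by the tool step_arm, never from a script. Its argument "plan" is a list that holds one entry, the list of rows, each a list of 6 numbers: the shift along the tool's x, y, z in m, then the turn, a rotation vector about the tool's x, y, z in rad. In form: [[[dx, dy, dz, wx, wy, wz], ...]]. A call has 1 to 8 rows; each row is the pose to reach, as a shift and turn from the pose measured when the call began, along the tool's axes at that moment; what a row does not reach only later rows make up. A row lasts 1/8 s, in which the tool goes at most 62.5 mm and 10.7 degrees, less where a joint would pass 70% of its speed; a pose out of reach is approached as far as the arm can. A call with a gripper value outside its range is refused whole. "hand" is the opening in per cent of the stroke, from 0 (shut) to 100 (fully open), set as the call begins (left out, the last holds). The fingers move at their own pace and stop on an object; "grip_force" is the grip in N (left out, the last holds). Time passes only in rows, so rows that repeat a pose let the fingers close. It gives the time, the measured TCP pose, the force and the opening at its end, in the units of the state.
- arm.sense(): the state, without advancing time (a new reading comes with each control period).
- arm.grab_frame(name): name is "scene" or "top" or "wrist"; returns a dict with "img" (400x640x3 uint8, blue, green, red), "fx", "fy", "cx", "cy" (pixels), "dist_coeffs" ([k1, k2, p1, p2, k3] as OpenCV has them; the pictures are not rectified), "xyz" and "attitude" of the camera in the world. Camera axes: x right, y down, z forward; pixel columns grow to the right and rows downward; lengths in m; the calibration is good to about 2 mm. A picture is of the moment at which its call begins. There is no depth.
- arm.job_done(): hands the job in, once; it reports no verdict.
The state is a dict: "clock": time; "joint_pos": joint angles; "dq": joint speeds; "tau": joint torques, N m; "tcp_pos": TCP position; "orientation": TCP orientation; "ft_force": force on the tool from outside, world axes, zero at the start; "moment": the same for the moment, N m; "finger_gap": finger opening in m.
Only numpy, scipy, OpenCV 4.12 (cv2) and the standard library are available. Lean on these libraries where they do the work, as an engineer would, in place of code of your own. Each camera call takes 0.05 s, during which the arm holds its last target.

## Working session

There is one attempt and no reset: what is moved stays moved. The work goes in short steps, Python scripts to look and compute and a tool call to move; the robot and the scene stay as the last step left them, time stands still between calls to the robot, and variables do not carry over. Pictures are saved under pics/ and viewed, and the job is handed in when it is done.

Besides the shell and the picture viewer there is one more tool, called after "Emit:" by a JSON object that holds its "api" and its "payload". step_arm: Moves the arm, as the interface text tells. Its arguments: {"type":"object","properties":{"plan":{"type":"array","items":{"type":"array","items":{"type":"array","items":{"type":"number"}}}},"hand":{"type":"number"},"grip_force":{"type":"number"}},"required":["plan"]}

```bash
mkdir -p pics
cat > h.py <<'E'
import numpy as np, cv2
from scipy.spatial.transform import Rotation as R
from bench import arm
def cam(f):
    K=np.array([[f['fx'],0,f['cx']],[0,f['fy'],f['cy']],[0,0,1.]]); return K,np.array(f['dist_coeffs'],float)
def plane(f,px,z):
    K,d=cam(f); p=cv2.undistortPoints(np.array(px,float).reshape(-1,1,2),K,d).reshape(-1,2)
    r=np.c_[p,np.ones(len(p))]@R.from_quat(f['attitude']).as_matrix().T if len(f['attitude'])==4 else np.c_[p,np.ones(len(p))]@np.array(f['attitude']).T
    c=np.array(f['xyz']); return c+r*((z-c[2])/r[:,2])[:,None]
def proj(f,P):
    K,d=cam(f); M=R.from_quat(f['attitude']).as_matrix(); q=(np.array(P,float).reshape(-1,3)-np.array(f['xyz']))@M
    return cv2.projectPoints(q,np.zeros(3),np.zeros(3),K,d)[0].reshape(-1,2)
def tool(target):
    s=arm.sense(); return R.from_quat(s['orientation']).as_matrix().T@(np.array(target)-np.array(s['tcp_pos']))
E
python3 - <<'E'
from h import *
np.set_printoptions(precision=4,suppress=True)
for n in("scene","top","wrist"):
    f=arm.grab_frame(n); cv2.imwrite(f"pics/{n}0.png",f['img']); print(n,f['fx'],f['cx'],f['cy'],f['xyz'],f['attitude'],f['dist_coeffs'])
    import pickle; pickle.dump(f,open(f'{n}0.pkl','wb'))
print(arm.sense())
E
```

```text
scene 452.82794295875107 313.3923819586187 195.25093886740524 [-0.0793 -0.2592  0.5934] [ 0.7687 -0.44    0.2328 -0.4016] [-0.1015  0.      0.      0.      0.    ]
top 493.3843274493884 311.77493090277795 192.1929580734991 [0.4362 0.1262 1.0491] [-0.6953  0.716  -0.0471  0.041 ] [-0.153  0.     0.     0.     0.   ]
wrist 294.160308300457 317.95035557355635 204.17797772779238 [0.1777 0.552  0.385 ] [0.8376 0.5289 0.072  0.1163] [0.0135 0.     0.     0.     0.    ]
{'clock': 0.15, 'joint_pos': array([ 1.106 ,  0.3202,  1.5654, -0.    ,  1.2574, -0.02  ]), 'dq': array([-0.0005, -0.0027, -0.003 , -0.0006,  0.0011,  0.0007]), 'tau': array([ -0.0001, -41.2775, -23.2154,   0.0729,   0.0434,  -0.0001]), 'tcp_pos': array([0.2473, 0.5188, 0.2916]), 'orientation': array([ 0.2206,  0.9754, -0.0006, -0.0002]), 'ft_force': array([-0.0923, -0.144 , -0.4499]), 'moment': array([ 0.0384, -0.0149, -0.0136]), 'finger_gap': 0.09126925550475118}
```

View pics/scene0.png

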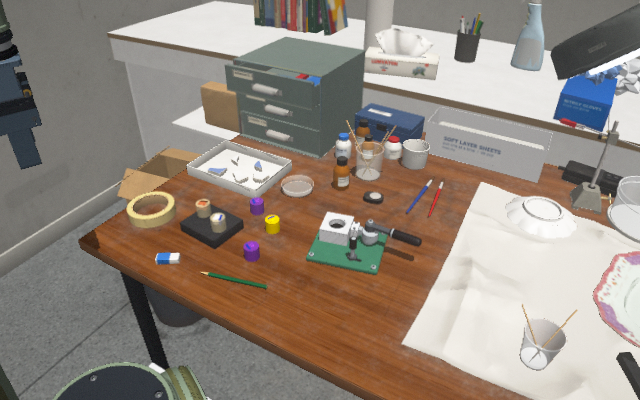

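View pics/top0.png

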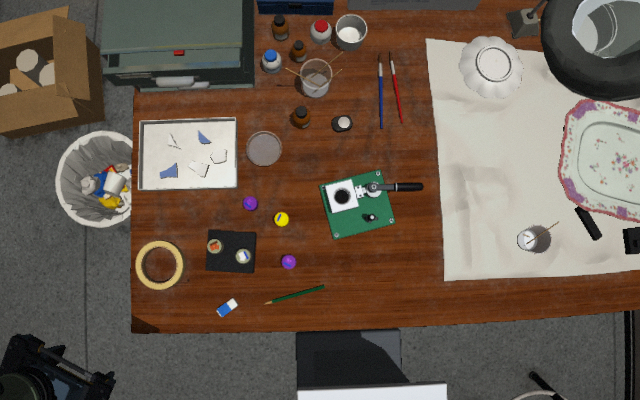

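View pics/wrist0.png

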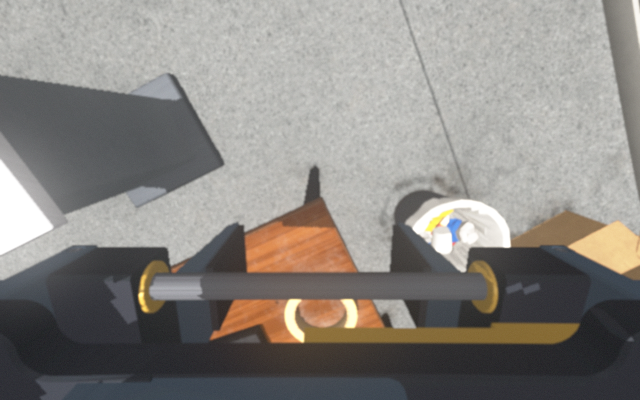

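The top view shows the mounts on the foam at about (214,246) and (243,256), the holder at about (357,205) with its lever pointing right, the bottle at (300,117), the loupe at (342,124) and the dish at (264,149). I'll zoom in on these.

Run:
```python
import cv2
i=cv2.imread('pics/top0.png'); 
cv2.imwrite('pics/zf.png',cv2.resize(i[222:282,196:266],None,fx=8,fy=8,interpolation=cv2.INTER_CUBIC))
cv2.imwrite('pics/zh.png',cv2.resize(i[160:245,310:430],None,fx=6.6,fy=6.6,interpolation=cv2.INTER_CUBIC))
```

```text
(no output)
```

View pics/zf.png

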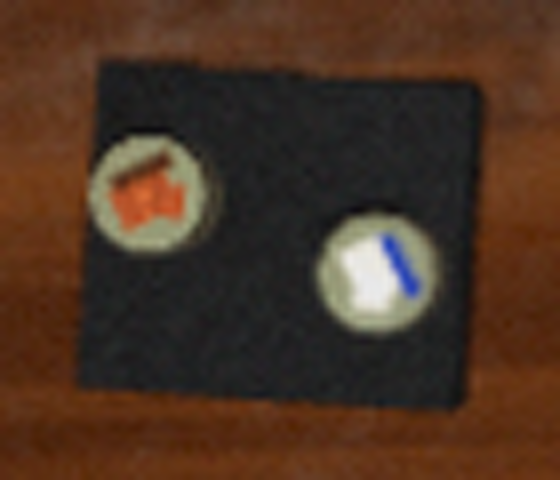

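View pics/zh.png

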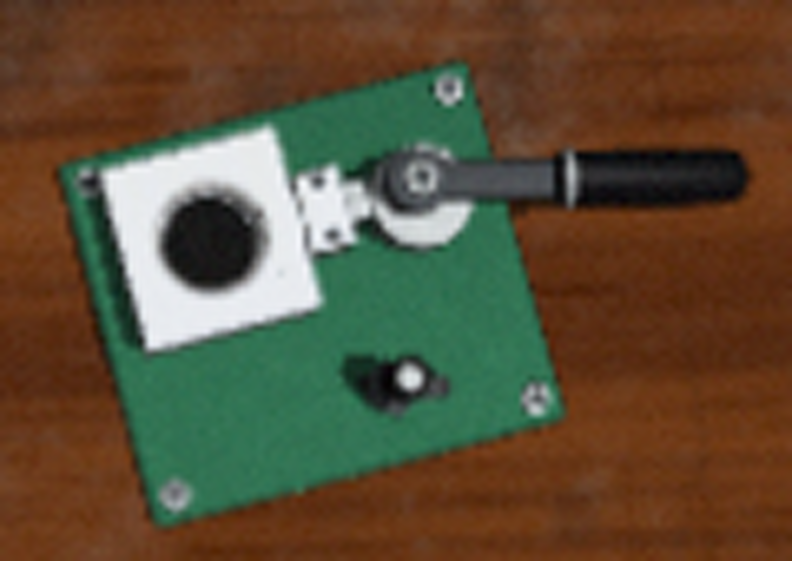

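Run:
```python
from h import *
import pickle
np.set_printoptions(precision=4,suppress=True)
f=pickle.load(open('top0.pkl','rb')); img=f['img']
# foam mounts: bright non-black in foam window
def cc(x0,x1,y0,y1,fn):
    h=cv2.cvtColor(img,cv2.COLOR_BGR2HSV)[y0:y1,x0:x1]; m=fn(h).astype('uint8')*255
    c=max(cv2.findContours(m,cv2.RETR_EXTERNAL,cv2.CHAIN_APPROX_NONE)[0],key=cv2.contourArea)
    return c+np.array([x0,y0])
c=cc(232,254,245,268,lambda h:h[...,2]>85); print('blue',cv2.minEnclosingCircle(c),cv2.fitEllipse(c)); 
b=cv2.minEnclosingCircle(cv2.convexHull(c))[0]; P=plane(f,[b,cv2.fitEllipse(c)[0]],.051);print(P)
c=cc(203,222,236,256,lambda h:h[...,2]>85); b=cv2.fitEllipse(c)[0]; print('brown',b,plane(f,[b],.051))
# plate
hs=cv2.cvtColor(img,cv2.COLOR_BGR2HSV)
c=cc(310,430,160,245,lambda h:(h[...,0]>60)&(h[...,0]<95)&(h[...,1]>100)&(h[...,2]>50)); r=cv2.minAreaRect(cv2.convexHull(c)); q=cv2.boxPoints(r); print('plate px',q); W=plane(f,q,.010);print(W, np.linalg.norm(W-np.roll(W,1,0),axis=1))
# block top
c=cc(320,362,175,216,lambda h:(h[...,1]<60)&(h[...,2]>120)); q=cv2.boxPoints(cv2.minAreaRect(c)); W2=plane(f,q,.040); print('block',q,W2,W2.mean(0), np.linalg.norm(W2-np.roll(W2,1,0),axis=1))
z=lambda x,y:(310+(x+.5)/6.6-.5,160+(y+.5)/6.6-.5)
print('pivot,gripend,post,pocket',plane(f,[z(421,178)],.06),plane(f,[z(748,178),z(570,178)],.049),plane(f,[z(410,378)],.059),plane(f,[z(212,240)],.035))
# scene view check
f=pickle.load(open('scene0.pkl','rb')); cv2.imwrite('pics/zs.png',cv2.resize(f['img'][180:280,170:430],None,fx=3,fy=3,interpolation=cv2.INTER_CUBIC))
```

```text
blue ((242.72222900390625, 255.72222900390625), 7.478879928588867) ((242.82089233398438, 255.74502563476562), (13.838051795959473, 14.363741874694824), 48.32630920410156)
[[0.4361 0.2587 0.051 ]
 [0.4361 0.2585 0.051 ]]
brown (210.68325805664062, 245.61424255371094) [[0.458  0.3236 0.051 ]]
plate px [[318.5146 184.9295]
 [380.5063 168.3983]
 [395.0457 222.9212]
 [333.054  239.4523]]
[[ 0.5814  0.1005  0.01  ]
 [ 0.6134 -0.0336  0.01  ]
 [ 0.4955 -0.0592  0.01  ]
 [ 0.4649  0.0735  0.01  ]] [0.1196 0.1379 0.1206 0.1362]
block [[324.5294 185.1177]
 [358.6471 176.5882]
 [365.6471 204.5882]
 [331.5294 213.1177]] [[0.5764 0.0888 0.04  ]
 [0.5923 0.0174 0.04  ]
 [0.5335 0.0054 0.04  ]
 [0.5181 0.0763 0.04  ]] [0.5551 0.047  0.04  ] [0.0597 0.0731 0.06   0.0726]
pivot,gripend,post,pocket [[ 0.5679 -0.0095  0.06  ]] [[ 0.5665 -0.1141  0.049 ]
 [ 0.568  -0.0578  0.049 ]] [[ 0.5065 -0.0035  0.059 ]] [[0.5535 0.0538 0.035 ]]
```

View pics/zs.png

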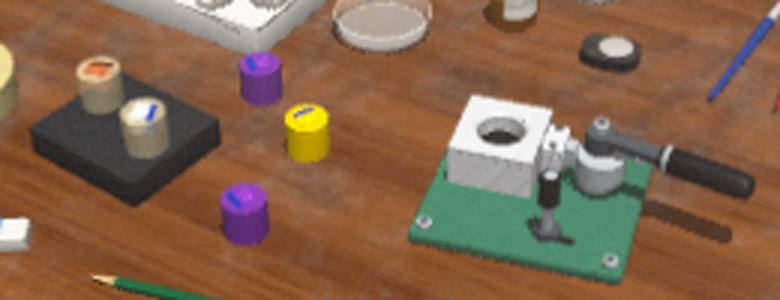

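Run:
```python
from h import *
np.set_printoptions(precision=4,suppress=True)
print(tool([.436,.2586,.20]))
```

```text
[-0.2823 -0.1536  0.0918]
```

Emit:
{"api": "step_arm", "payload": {"plan": [[[-0.282,-0.154,0.02,0,0,0.9],[-0.282,-0.154,0.05,0,0,0.9],[-0.282,-0.154,0.09,0,0,0.9],[-0.282,-0.154,0.09,0,0,0.9],[-0.282,-0.154,0.09,0,0,0.9],[-0.282,-0.154,0.09,0,0,0.9],[-0.282,-0.154,0.09,0,0,0.9],[-0.282,-0.154,0.09,0,0,0.9]]], "hand": 100}}

```text
clock: 1.15
tcp_pos: [0.4354, 0.2589, 0.2021]
orientation: [0.623, 0.782, -0.0, 0.0]
ft_force: [-0.9, 0.8, 0.3]
finger_gap: 0.0912
```

Run:
```python
from h import *
f=arm.grab_frame('wrist'); cv2.imwrite('pics/w1.png',f['img']); print(f['xyz'],f['attitude'])
print(proj(f,[[.436,.2586,.051]]))
import pickle; pickle.dump(f,open('w1.pkl','wb'))
```

```text
[0.41809237 0.33400928 0.29545374] [0.98412401 0.11199912 0.01426301 0.1369405 ]
[[319.29196482 213.24142888]]
```

View pics/w1.png

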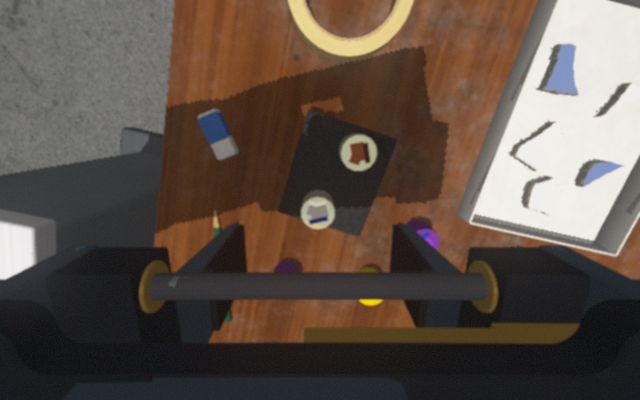

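The wrist view shows the blue mount centred between the fingers at about (318,211), which matches the projection of (319,213). The brown mount at (358,153) is clear of both fingers.

Emit:
{"api": "step_arm", "payload": {"plan": [[[0,0.0005,0.04,0,0,0],[0,0.0005,0.07,0,0,0],[0,0.0005,0.085,0,0,0],[0,0.0005,0.085,0,0,0],[0,0.0005,0.085,0,0,0]]]}}

```text
clock: 1.82
tcp_pos: [0.4363, 0.2599, 0.1183]
orientation: [0.622, 0.783, 0.001, 0.001]
ft_force: [-0.1, 0.6, 0.3]
finger_gap: 0.0913
```

Emit:
{"api": "step_arm", "payload": {"plan": [[[0,0,0,0,0,0],[0,0,0,0,0,0],[0,0,0,0,0,0],[0,0,0,0,0,0],[0,0,0,0,0,0],[0,0,0,0,0,0],[0,0,0,0,0,0],[0,0,0,0,0,0]]], "hand": 25, "grip_force": 15}}

```text
clock: 2.82
tcp_pos: [0.4363, 0.2599, 0.1182]
orientation: [0.622, 0.783, 0.001, 0.0]
ft_force: [-0.5, -0.3, 0.1]
finger_gap: 0.0298
```

Emit:
{"api": "step_arm", "payload": {"plan": [[[0,0,-0.01,0,0,0],[0,0,-0.03,0,0,0],[0,0,-0.06,0,0,0],[0,0,-0.08,0,0,0],[0,0,-0.08,0,0,0],[0,0,-0.08,0,0,0]]], "hand": 15, "grip_force": 20}}

```text
clock: 3.58
tcp_pos: [0.4357, 0.2596, 0.1978]
orientation: [0.622, 0.783, 0.0, 0.0]
ft_force: [0.1, -0.1, -0.4]
finger_gap: 0.0293
```

Run:
```python
from h import *
np.set_printoptions(precision=4,suppress=True)
f=arm.grab_frame('wrist'); cv2.imwrite('pics/w2.png',cv2.resize(f['img'][100:330,180:460],None,fx=2.5,fy=2.5,interpolation=cv2.INTER_CUBIC)); 
t=np.array(arm.sense()['tcp_pos']); print(t, arm.sense()['finger_gap'])
a=np.linspace(0,2*np.pi,12,endpoint=False)
print(proj(f,t+[0,0,-.0672]), proj(f,t+np.c_[.015*np.cos(a),.015*np.sin(a),a*0-.0672]))
f=arm.grab_frame('top'); cv2.imwrite('pics/t2.png',cv2.resize(f['img'][160:300,190:400],None,fx=3.5,fy=3.5,interpolation=cv2.INTER_CUBIC)); 
f=arm.grab_frame('scene'); cv2.imwrite('pics/s2.png',cv2.resize(f['img'][100:300,100:430],None,fx=2.4,fy=2.4,interpolation=cv2.INTER_CUBIC)); 
print(proj(f,t+[0,0,-.0952]),proj(f,t+[0,0,-.0672]))
print(tool([.5535,.0542,.20]))
```

```text
[0.4356 0.2596 0.1974] 0.029304761826565613
[[318.2233 254.913 ]] [[342.5499 260.0912]
 [342.3956 248.1785]
 [335.6502 237.8375]
 [324.0217 232.0133]
 [310.7448 232.4333]
 [299.5943 238.9703]
 [293.6489 249.692 ]
 [294.3758 261.5668]
 [301.3716 271.4339]
 [312.6779 276.8219]
 [325.3821 276.4398]
 [336.2822 270.3769]]
[[213.5686 195.9233]] [[211.7774 183.6456]]
[-0.2267  0.0685 -0.0026]
```

View pics/w2.png

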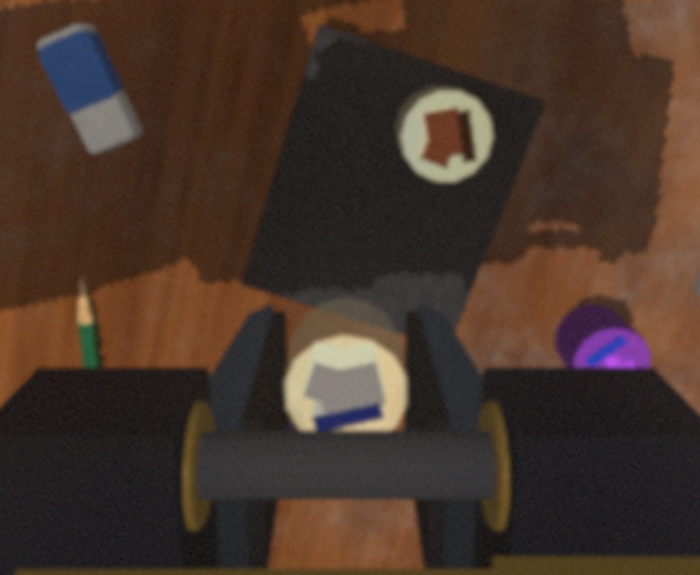

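View pics/s2.png

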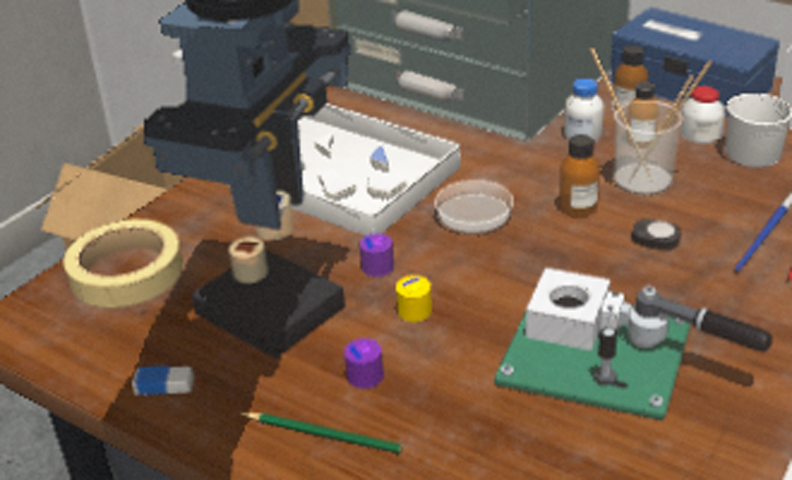

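The mount is held upright and centred. Its rim sits at row 233 against a predicted 232, and column 318 against 318. Next I'll move over the pocket.

Emit:
{"api": "step_arm", "payload": {"plan": [[[-0.05,0.015,-0.002,0,0,0],[-0.1,0.03,-0.002,0,0,0],[-0.15,0.045,-0.002,0,0,0],[-0.2,0.06,-0.002,0,0,0],[-0.2267,0.0685,-0.002,0,0,0],[-0.2267,0.0685,-0.002,0,0,0],[-0.2267,0.0685,-0.002,0,0,0]]]}}

```text
clock: 4.6
tcp_pos: [0.5529, 0.0546, 0.1987]
orientation: [0.622, 0.783, -0.001, -0.001]
ft_force: [0.7, 0.1, -0.8]
finger_gap: 0.0294
```

Run:
```python
from h import *
np.set_printoptions(precision=4,suppress=True)
s=arm.sense();t=np.array(s['tcp_pos']);print(t,s['orientation'],s['finger_gap'])
f=arm.grab_frame('wrist'); cv2.imwrite('pics/w3.png',cv2.resize(f['img'][60:330,160:480],None,fx=2.4,fy=2.4,interpolation=cv2.INTER_CUBIC)); 
yaw=.226;c,n=np.cos(yaw),np.sin(yaw);p=np.array([.5683,-.0099])
L=lambda x,y,z:[*(p+[c*x-n*y,n*x+c*y]),z]
q=proj(f,[L(-.029,.094,.04),L(.029,.094,.04),L(-.029,.038,.04),L(.029,.038,.04),L(-.083,.105,.01),L(.039,.105,.01),L(-.0588,.02,.059)]);print(q,(q-[160,60])*2.4)
f=arm.grab_frame('scene'); cv2.imwrite('pics/s3.png',cv2.resize(f['img'][120:290,280:450],None,fx=3.5,fy=3.5,interpolation=cv2.INTER_CUBIC)); 
q=proj(f,[L(-.029,.094,.04),L(.029,.094,.04),L(-.029,.038,.04),L(.029,.038,.04),L(-.083,.105,.01),L(-.083,-.033,.01),L(0,0,.063)]);print((q-[280,120]+.5)*3.5)
```

```text
[0.5529 0.0546 0.1987] [ 0.6223  0.7828 -0.0007 -0.0007] 0.029404155804655722
[[286.3052 179.8922]
 [352.9467 180.0431]
 [287.9842 239.6783]
 [350.8903 239.8652]
 [232.9752 162.4024]
 [360.329  162.7027]
 [252.2912 267.116 ]] [[303.1326 287.7413]
 [463.0721 288.1035]
 [307.1622 431.2278]
 [458.1368 431.6766]
 [175.1404 245.7659]
 [480.7897 246.4865]
 [221.4989 497.0784]]
[[137.4913 382.5603]
 [166.2093 322.8912]
 [235.6    402.0659]
 [259.836  340.5714]
 [ 88.5557 481.6926]
 [340.0498 535.6568]
 [317.7641 350.6305]]
```

View pics/w3.png

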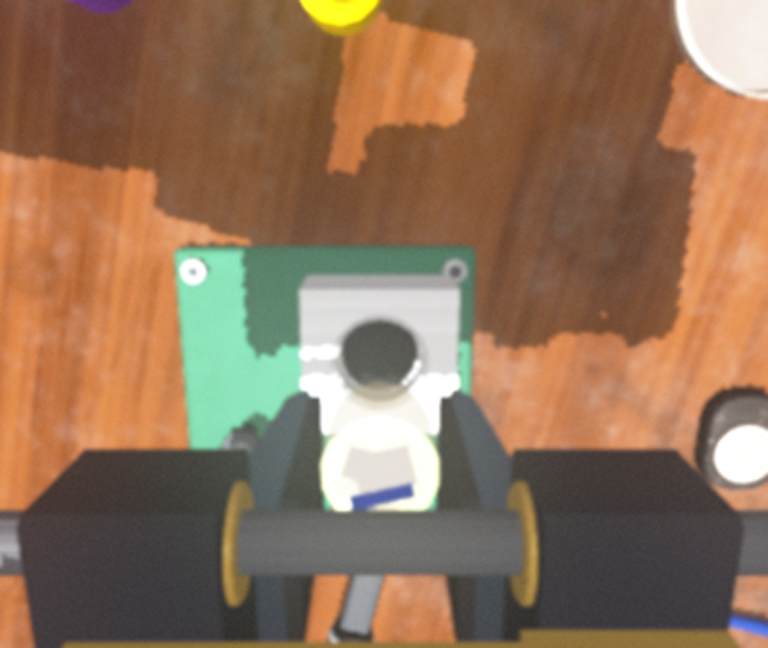

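View pics/s3.png

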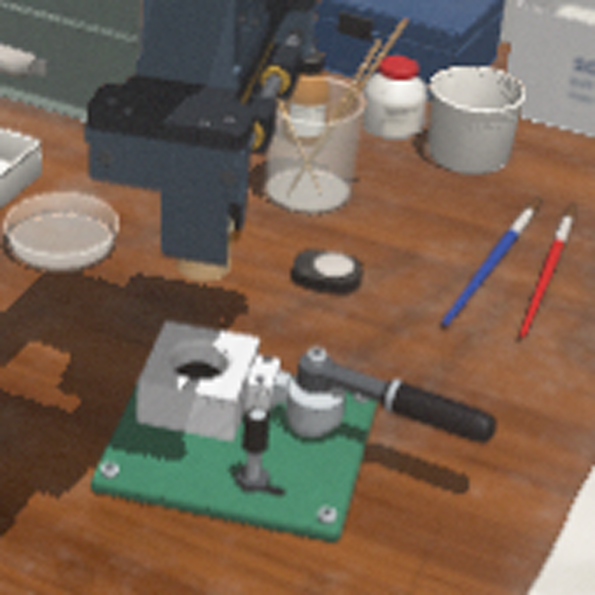

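The block edges in the wrist view fall within about 1 mm of the projection (row 290 against 288, column 301 against 303). I'll make a 1 mm correction and descend to just above the pocket mouth.

Emit:
{"api": "step_arm", "payload": {"plan": [[[-0.001,0,0.02,0,0,0],[-0.001,0,0.04,0,0,0],[-0.001,0,0.055,0,0,0],[-0.001,0,0.06,0,0,0],[-0.001,0,0.06,0,0,0],[-0.001,0,0.06,0,0,0]]]}}

```text
clock: 5.45
tcp_pos: [0.5534, 0.0543, 0.1397]
orientation: [0.622, 0.783, -0.0, 0.0]
ft_force: [-0.0, 0.3, 0.0]
finger_gap: 0.0289
```

Run:
```python
from h import *
np.set_printoptions(precision=4,suppress=True)
s=arm.sense();t=np.array(s['tcp_pos']);print(t,s['orientation'],s['ft_force'],tool([.5532,.0537,.138]))
f=arm.grab_frame('wrist'); cv2.imwrite('pics/w4.png',cv2.resize(f['img'][150:330,180:460],None,fx=2.8,fy=2.8,interpolation=cv2.INTER_CUBIC));
```

```text
[0.5534 0.0543 0.1397] [ 0.6218  0.7832 -0.      0.0001] [-0.0486  0.2874  0.0315] [-0.0005 -0.0004  0.0017]
```

View pics/w4.png

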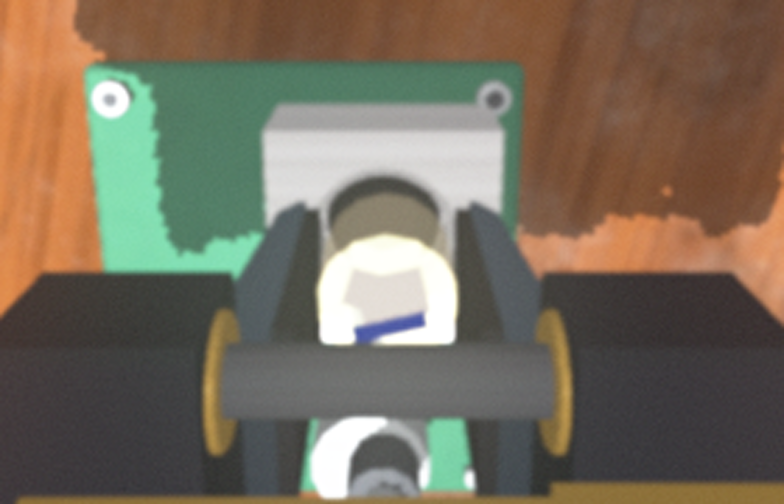

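The mount sits over the pocket with its chip up and about 0.7 mm to the right of centre. I'll correct that and lower gently.

Emit:
{"api": "step_arm", "payload": {"plan": [[[-0.0005,-0.0007,0.001,0,0,0],[-0.0005,-0.0007,0.003,0,0,0],[-0.0005,-0.0007,0.005,0,0,0],[-0.0005,-0.0007,0.007,0,0,0]]]}}

```text
clock: 6.0
tcp_pos: [0.5528, 0.0536, 0.1326]
orientation: [0.622, 0.783, 0.0, 0.0]
ft_force: [-0.3, -0.6, -0.3]
finger_gap: 0.029
```

Emit:
{"api": "step_arm", "payload": {"plan": [[[0,0,0.002,0,0,0],[0,0,0.004,0,0,0],[0,0,0.005,0,0,0]]]}}

```text
clock: 6.38
tcp_pos: [0.5528, 0.0536, 0.1274]
orientation: [0.622, 0.783, -0.0, -0.0]
ft_force: [-0.1, -0.2, -0.3]
finger_gap: 0.0293
```

Underside at about 32 mm with no contact force, so it is entering the bore cleanly.

Emit:
{"api": "step_arm", "payload": {"plan": [[[0,0,0.002,0,0,0],[0,0,0.003,0,0,0],[0,0,0.004,0,0,0],[0,0,0.005,0,0,0]]]}}

```text
clock: 6.88
tcp_pos: [0.5528, 0.0536, 0.1224]
orientation: [0.622, 0.783, -0.0, 0.0]
ft_force: [0.3, 0.9, -1.4]
finger_gap: 0.0294
```

Emit:
{"api": "step_arm", "payload": {"plan": [[[0,0,0.0005,0,0,0],[0,0,0.001,0,0,0],[0,0,0.0015,0,0,0]]]}}

```text
clock: 7.25
tcp_pos: [0.5528, 0.0536, 0.1209]
orientation: [0.622, 0.783, -0.0, 0.0]
ft_force: [-0.2, -0.1, 0.1]
finger_gap: 0.0292
```

Emit:
{"api": "step_arm", "payload": {"plan": [[[0,0,0.0005,0,0,0],[0,0,0.001,0,0,0],[0,0,0.001,0,0,0]]]}}

```text
clock: 7.62
tcp_pos: [0.5528, 0.0536, 0.1208]
orientation: [0.622, 0.783, 0.0, 0.0]
ft_force: [-2.6, 0.5, 6.4]
finger_gap: 0.0291
```

It touched the floor at TCP z 0.1208 with 6 N upward, against a predicted 0.121. Releasing.

Emit:
{"api": "step_arm", "payload": {"plan": [[[0,0,-0.0005,0,0,0],[0,0,-0.0005,0,0,0],[0,0,-0.0005,0,0,0],[0,0,-0.0005,0,0,0],[0,0,-0.0005,0,0,0]]], "hand": 50}}

```text
clock: 8.25
tcp_pos: [0.5528, 0.0536, 0.1212]
orientation: [0.622, 0.783, 0.0, 0.0]
ft_force: [-0.3, 0.4, 0.8]
finger_gap: 0.0458
```

Emit:
{"api": "step_arm", "payload": {"plan": [[[0,0,-0.02,0,0,0],[0,0,-0.05,0,0,0],[0,0,-0.08,0,0,0],[0,0,-0.1,0,0,0],[0,0,-0.1,0,0,0],[0,0,-0.1,0,0,0]]]}}

```text
clock: 9.0
tcp_pos: [0.5522, 0.0536, 0.2202]
orientation: [0.622, 0.783, -0.001, -0.001]
ft_force: [0.1, -0.7, 0.5]
finger_gap: 0.0452
```

Run:
```python
from h import *
np.set_printoptions(precision=4,suppress=True)
s=arm.sense();t=np.array(s['tcp_pos']);print(t,s['finger_gap'])
a=np.linspace(0,2*np.pi,8,endpoint=False)
f=arm.grab_frame('wrist'); cv2.imwrite('pics/w5.png',cv2.resize(f['img'][60:330,160:480],None,fx=2.4,fy=2.4,interpolation=cv2.INTER_CUBIC))
for z in(.054,):
  q=proj(f,np.c_[.5532+.015*np.cos(a),.0537+.015*np.sin(a),a*0+z]); print(((q-[160,60])*2.4).min(0),((q-[160,60])*2.4).max(0))
f=arm.grab_frame('scene'); cv2.imwrite('pics/s5.png',cv2.resize(f['img'][190:290,290:440],None,fx=5,fy=5,interpolation=cv2.INTER_CUBIC)); 
for z in(.054,.057):
  q=proj(f,np.c_[.5532+.015*np.cos(a),.0537+.015*np.sin(a),a*0+z]); q=(q-[290,190]+.5)*5;print(q.min(0),q.max(0))
```

```text
[0.5522 0.0536 0.2202] 0.04518507825941873
[345.5258 318.2056] [421.6636 391.2273]
[201.1322 116.5597] [274.3627 161.7464]
[201.3278 110.4987] [274.699  155.6123]
```

View pics/w5.png

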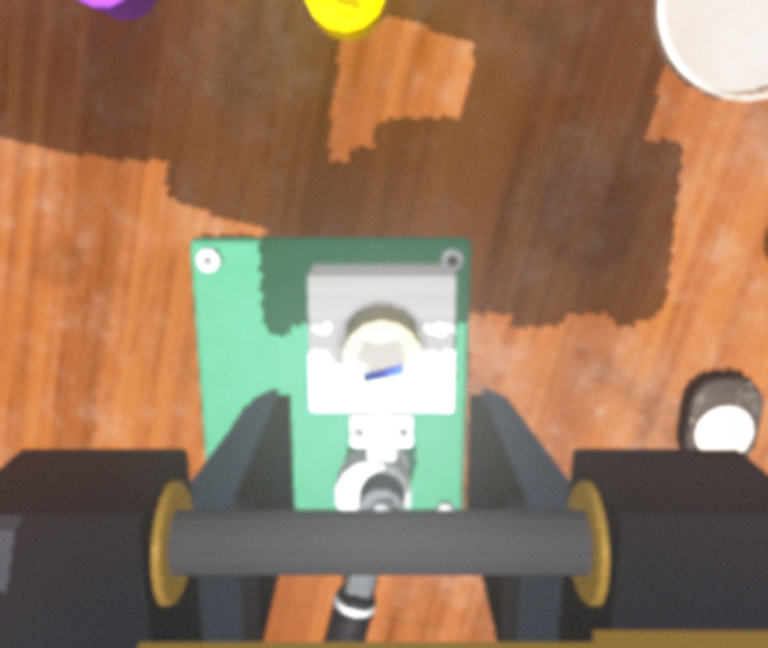

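View pics/s5.png

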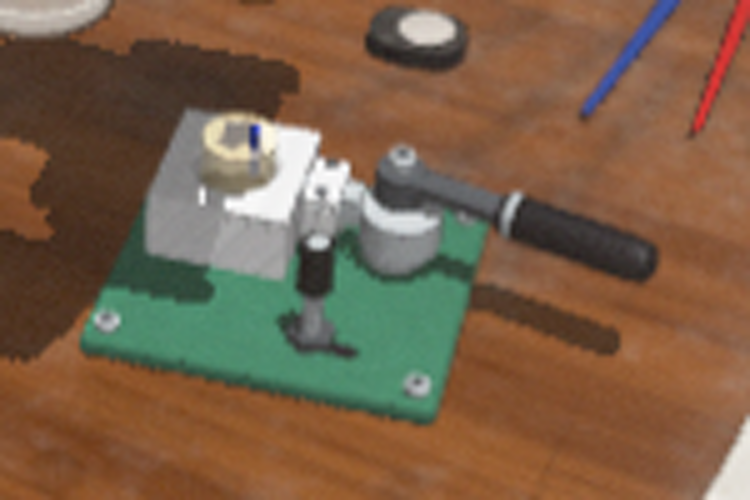

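The mount is seated: its rim in the scene view spans rows 114–162, against 116–162 predicted for home. Next is the lever. I'll push its trailing side with closed fingers, turning along with the arc.

```bash
cat >> h.py <<'E'
YAW=.226; PIV=np.array([.5683,-.0099])
def pose(phi,off,r=.085,z=.114):
    th=-np.pi/2+YAW-phi; d=np.array([np.cos(th),np.sin(th)]); n=np.array([-d[1],d[0]])
    p=PIV+r*d+off*n; return np.array([p[0],p[1],z]), th+np.pi/2
def rows(L):
    s=arm.sense(); M=R.from_quat(s['orientation']); t=np.array(s['tcp_pos']); out=[]
    for p,ya in L:
        y=np.array([np.cos(ya),np.sin(ya),0]); zt=np.array([0,0,-1.]); x=np.cross(y,zt)
        T=R.from_matrix(np.c_[x,y,zt]); out.append([*np.round(M.as_matrix().T@(p-t),4),*np.round((M.inv()*T).as_rotvec(),3)])
    return out
def status():
    s=arm.sense(); t=np.array(s['tcp_pos']); y=R.from_quat(s['orientation']).as_matrix()[:,1]; print('t',s['clock'],'tcp',t.round(4),'yang',np.arctan2(y[1],y[0]).round(3),'F',np.round(s['ft_force'],2),'J',np.round(s['joint_pos'],2),'gap',s['finger_gap'])
E
python3 - <<'E'
from h import *
status()
for r in rows([pose(.243,.040,z=.22),pose(.243,.040,z=.114)]): print([float(v) for v in r])
E
```

```text
t 9.1 tcp [0.5521 0.0536 0.2199] yang 0.229 F [ 0.46 -0.64 -0.2 ] J [ 0.08  0.34  1.72 -0.    1.08 -0.15] gap 0.04577610083512473
[-0.1577, 0.0195, -0.0002, -0.002, -0.0, 0.246]
[-0.1577, 0.0197, 0.1058, -0.002, -0.0, 0.246]
```

Emit:
{"api": "step_arm", "payload": {"plan": [[[-0.05,0.007,0,0,0,0.1],[-0.1,0.013,0,0,0,0.2],[-0.158,0.02,0,0,0,0.246],[-0.158,0.02,0,0,0,0.246],[-0.158,0.02,0,0,0,0.246],[-0.158,0.02,0,0,0,0.246]]], "hand": 0, "grip_force": 10}}

```text
clock: 9.85
tcp_pos: [0.6069, -0.0945, 0.2194]
orientation: [0.713, 0.701, -0.001, -0.001]
ft_force: [0.3, -0.2, 0.3]
finger_gap: 0.0004
```

Run:
```python
from h import *
status()
f=arm.grab_frame('wrist'); cv2.imwrite('pics/w6.png',f['img']); 
f=arm.grab_frame('top'); cv2.imwrite('pics/t6.png',cv2.resize(f['img'][130:270,290:450],None,fx=4,fy=4,interpolation=cv2.INTER_CUBIC)); 
f=arm.grab_frame('scene'); cv2.imwrite('pics/s6.png',cv2.resize(f['img'][120:290,280:450],None,fx=3.5,fy=3.5,interpolation=cv2.INTER_CUBIC))
for r in rows([pose(.243,.040,z=.22),pose(.243,.040,z=.114)]): print([float(v) for v in r])
```

```text
t 9.85 tcp [ 0.6069 -0.0945  0.2194] yang -0.016 F [ 0.27 -0.23  0.28] J [-0.17  0.43  1.58 -0.    1.13 -0.16] gap 0.00041624897129571777
[-0.0009, -0.0004, -0.0001, -0.002, 0.0, 0.001]
[-0.0009, -0.0001, 0.1059, -0.002, 0.0, 0.001]
```

View pics/w6.png

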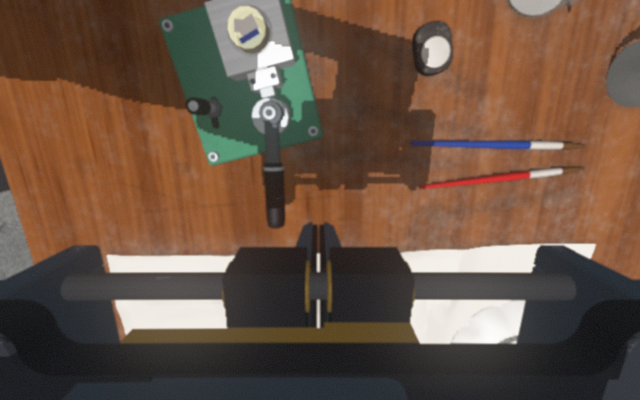

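View pics/s6.png

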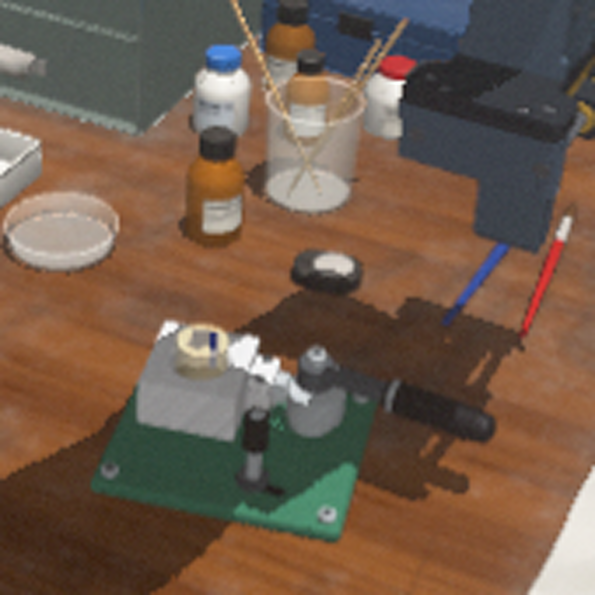

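The lever is clear to the left of the closed fingers, and there is nothing below them. Descending.

Emit:
{"api": "step_arm", "payload": {"plan": [[[0,0,0.04,0,0,0],[0,0,0.08,0,0,0],[0,0,0.105,0,0,0],[0,0,0.105,0,0,0],[0,0,0.105,0,0,0]]]}}

```text
clock: 10.62
tcp_pos: [0.6077, -0.0944, 0.1161]
orientation: [0.712, 0.702, -0.0, 0.0]
ft_force: [0.0, -0.4, 0.9]
finger_gap: 0.001
```

Run:
```python
from h import *
status()
for r in rows([pose(.243,o) for o in(.034,.029,.025,.0225)]+[pose(p,.0225) for p in(.27,.31,.35,.4)]): print([float(v) for v in r])
```

```text
t 10.625 tcp [ 0.6077 -0.0944  0.1161] yang -0.015 F [ 0.04 -0.38  0.95] J [-0.17  0.53  1.7  -0.    0.91 -0.16] gap 0.0010337779773238547
[-0.0012, -0.0069, 0.0021, -0.0, 0.0, 0.002]
[-0.0011, -0.0119, 0.0021, -0.0, 0.0, 0.002]
[-0.0011, -0.0159, 0.0021, -0.0, 0.0, 0.002]
[-0.0011, -0.0184, 0.0021, -0.0, 0.0, 0.002]
[-0.0017, -0.0207, 0.0021, -0.0, 0.0, 0.029]
[-0.0024, -0.0241, 0.0021, -0.0, 0.0, 0.069]
[-0.003, -0.0276, 0.0021, -0.0, 0.001, 0.109]
[-0.0036, -0.0319, 0.0021, -0.0, 0.001, 0.159]
```

Emit:
{"api": "step_arm", "payload": {"plan": [[[-0.001,-0.007,0.002,0,0,0],[-0.001,-0.012,0.002,0,0,0],[-0.001,-0.016,0.002,0,0,0],[-0.001,-0.0184,0.002,0,0,0],[-0.0017,-0.0207,0.002,0,0,0.029],[-0.0024,-0.024,0.002,0,0,0.07],[-0.003,-0.0276,0.002,0,0,0.11],[-0.0036,-0.032,0.002,0,0,0.16]]]}}

```text
clock: 11.62
tcp_pos: [0.577, -0.0977, 0.1144]
orientation: [0.767, 0.641, 0.001, 0.001]
ft_force: [2.9, 0.5, -1.3]
finger_gap: 0.0009
```

Run:
```python
from h import *
status()
for r in rows([pose(p,.0225) for p in(.45,.5,.55,.6,.65,.7,.75,.8)]): print([float(v) for v in r])
```

```text
t 11.625 tcp [ 0.577  -0.0977  0.1144] yang -0.178 F [ 2.95  0.53 -1.31] J [-0.19  0.5   1.78 -0.    0.86 -0.01] gap 0.0008847848775671165
[-0.0011, -0.0056, 0.0004, 0.004, 0.0, 0.046]
[-0.0019, -0.0099, 0.0003, 0.004, 0.0, 0.096]
[-0.0025, -0.0143, 0.0003, 0.004, -0.0, 0.146]
[-0.0029, -0.0186, 0.0003, 0.004, -0.0, 0.196]
[-0.003, -0.023, 0.0003, 0.004, -0.0, 0.246]
[-0.003, -0.0274, 0.0003, 0.004, -0.0, 0.296]
[-0.0027, -0.0318, 0.0003, 0.004, -0.0, 0.346]
[-0.0022, -0.0362, 0.0002, 0.004, -0.001, 0.396]
```

The force is 3 N, as expected for lever friction, so contact is made and the lever is moving. Continuing.

Emit:
{"api": "step_arm", "payload": {"plan": [[[-0.001,-0.0056,0,0,0,0.046],[-0.0019,-0.01,0,0,0,0.096],[-0.0025,-0.0143,0,0,0,0.146],[-0.0029,-0.0186,0,0,0,0.196],[-0.003,-0.023,0,0,0,0.246],[-0.003,-0.0274,0,0,0,0.296],[-0.0027,-0.0318,0,0,0,0.346],[-0.0022,-0.0362,0,0,0,0.396]]]}}

```text
clock: 12.62
tcp_pos: [0.5421, -0.0944, 0.1145]
orientation: [0.879, 0.477, 0.002, 0.003]
ft_force: [2.2, -2.7, -1.9]
finger_gap: 0.0004
```

Run:
```python
from h import *
status()
for r in rows([pose(p,.0225) for p in(.85,.9,.95,1.,1.05,1.1,1.15,1.2)]): print([float(v) for v in r])
```

```text
t 12.625 tcp [ 0.5421 -0.0944  0.1145] yang -0.576 F [ 2.19 -2.66 -1.88] J [-0.19  0.45  1.86 -0.    0.82  0.38] gap 0.0004008245989360993
[-0.0009, -0.0056, 0.0005, 0.007, -0.001, 0.048]
[-0.0017, -0.0099, 0.0004, 0.007, -0.002, 0.098]
[-0.0023, -0.0143, 0.0004, 0.007, -0.002, 0.148]
[-0.0026, -0.0187, 0.0004, 0.007, -0.002, 0.198]
[-0.0028, -0.0231, 0.0003, 0.007, -0.002, 0.248]
[-0.0027, -0.0275, 0.0003, 0.007, -0.002, 0.298]
[-0.0025, -0.0318, 0.0003, 0.007, -0.003, 0.348]
[-0.002, -0.0362, 0.0002, 0.007, -0.003, 0.398]
```

Emit:
{"api": "step_arm", "payload": {"plan": [[[-0.001,-0.0056,0,0.007,0,0.048],[-0.0017,-0.01,0,0.007,0,0.098],[-0.0023,-0.0143,0,0.007,0,0.148],[-0.0026,-0.0187,0,0.007,0,0.198],[-0.0028,-0.023,0,0.007,0,0.248],[-0.0027,-0.0275,0,0.007,0,0.298],[-0.0025,-0.0318,0,0.007,0,0.348],[-0.002,-0.0362,0,0.007,0,0.398]]]}}

```text
clock: 13.62
tcp_pos: [0.5108, -0.0774, 0.1144]
orientation: [0.956, 0.293, 0.001, 0.0]
ft_force: [-0.2, -3.8, 0.0]
finger_gap: 0.0008
```

Run:
```python
from h import *
status()
for r in rows([pose(p,.0225) for p in(1.24,1.28,1.31,1.34,1.36,1.38,1.4,1.41)]): print([float(v) for v in r])
f=arm.grab_frame('scene'); cv2.imwrite('pics/s7.png',cv2.resize(f['img'][120:290,280:450],None,fx=3.5,fy=3.5,interpolation=cv2.INTER_CUBIC))
```

```text
t 13.625 tcp [ 0.5108 -0.0774  0.1144] yang -0.975 F [-0.24 -3.79  0.04] J [-0.17  0.41  1.94  0.    0.79  0.8 ] gap 0.0007603261970233598
[-0.0004, -0.0044, 0.0004, 0.002, -0.002, 0.039]
[-0.0011, -0.0079, 0.0004, 0.001, -0.002, 0.079]
[-0.0015, -0.0105, 0.0004, 0.001, -0.002, 0.109]
[-0.0019, -0.0131, 0.0004, 0.001, -0.002, 0.139]
[-0.0021, -0.0148, 0.0004, 0.001, -0.002, 0.159]
[-0.0022, -0.0166, 0.0004, 0.001, -0.002, 0.179]
[-0.0023, -0.0183, 0.0004, 0.001, -0.002, 0.199]
[-0.0024, -0.0192, 0.0004, 0.001, -0.002, 0.209]
```

View pics/s7.png

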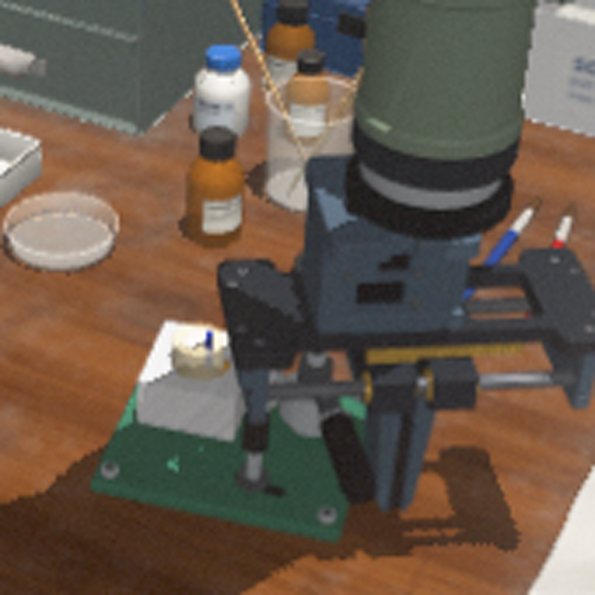

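The lever is following the fingers and the post is clear, with the mount undisturbed. Continuing more slowly.

Emit:
{"api": "step_arm", "payload": {"plan": [[[-0.0004,-0.0044,0,0,0,0.039],[-0.001,-0.008,0,0,0,0.079],[-0.0015,-0.0105,0,0,0,0.109],[-0.0019,-0.013,0,0,0,0.139],[-0.002,-0.0148,0,0,0,0.159],[-0.0022,-0.0166,0,0,0,0.179],[-0.0023,-0.0183,0,0,0,0.199],[-0.0024,-0.0192,0,0,0,0.209]]]}}

```text
clock: 14.68
tcp_pos: [0.4974, -0.0623, 0.1144]
orientation: [0.982, 0.191, 0.001, -0.0]
ft_force: [-1.2, -4.1, 1.2]
finger_gap: 0.0004
```

Run:
```python
from h import *
status()
for r in rows([pose(p,.0225) for p in(1.42,1.43,1.44,1.45,1.46,1.47,1.48,1.49)]): print([float(v) for v in r])
```

```text
t 14.675 tcp [ 0.4974 -0.0623  0.1144] yang -1.186 F [-1.2 -4.1  1.2] J [-0.15  0.39  1.97  0.    0.77  1.04] gap 0.00038676167766749445
[0.0002, -0.0001, 0.0004, 0.0, -0.002, 0.008]
[-0.0, -0.001, 0.0004, 0.0, -0.002, 0.018]
[-0.0002, -0.0018, 0.0004, 0.0, -0.002, 0.028]
[-0.0004, -0.0027, 0.0004, 0.0, -0.002, 0.038]
[-0.0006, -0.0036, 0.0004, 0.0, -0.002, 0.048]
[-0.0008, -0.0044, 0.0004, 0.0, -0.002, 0.058]
[-0.0009, -0.0053, 0.0004, 0.0, -0.002, 0.068]
[-0.0011, -0.0061, 0.0004, 0.0, -0.002, 0.078]
```

Emit:
{"api": "step_arm", "payload": {"plan": [[[0,-0.001,0,0,0,0.018],[-0.0002,-0.0018,0,0,0,0.028],[-0.0004,-0.0027,0,0,0,0.038],[-0.0006,-0.0036,0,0,0,0.048],[-0.0008,-0.0044,0,0,0,0.058]]]}}

```text
clock: 15.3
tcp_pos: [0.4949, -0.0585, 0.1143]
orientation: [0.987, 0.162, 0.001, -0.0]
ft_force: [-1.9, -5.7, 0.8]
finger_gap: 0.0003
```

Run:
```python
from h import *
status()
for r in rows([pose(p,.0225) for p in(1.48,1.49,1.5,1.51,1.52,1.53)]): print([float(v) for v in r])
f=arm.grab_frame('scene'); cv2.imwrite('pics/s8.png',cv2.resize(f['img'][200:280,310:430],None,fx=6,fy=6,interpolation=cv2.INTER_CUBIC))
```

```text
t 15.3 tcp [ 0.4949 -0.0585  0.1143] yang -1.245 F [-1.91 -5.72  0.83] J [-0.14  0.39  1.98  0.    0.77  1.1 ] gap 0.00031899455257739147
[-0.0002, -0.0008, 0.0003, -0.0, -0.002, 0.009]
[-0.0004, -0.0016, 0.0003, -0.0, -0.002, 0.019]
[-0.0006, -0.0025, 0.0003, -0.0, -0.002, 0.029]
[-0.0008, -0.0034, 0.0003, -0.0, -0.002, 0.039]
[-0.001, -0.0042, 0.0003, -0.0, -0.002, 0.049]
[-0.0011, -0.0051, 0.0003, -0.0, -0.002, 0.059]
```

View pics/s8.png

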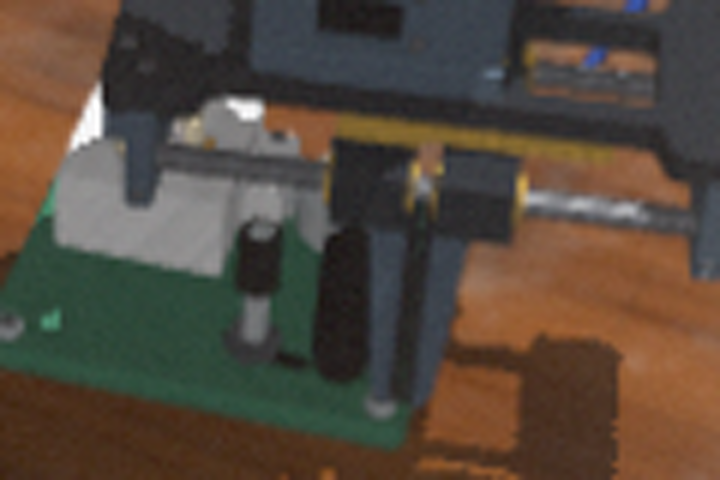

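There is still a visible gap between the grip and the post, about 30 zoomed pixels or 7 mm. Continuing.

Emit:
{"api": "step_arm", "payload": {"plan": [[[-0.0002,-0.0008,0,0,0,0.009],[-0.0004,-0.0016,0,0,0,0.019],[-0.0006,-0.0025,0,0,0,0.029],[-0.0008,-0.0034,0,0,0,0.039]]]}}

```text
clock: 15.85
tcp_pos: [0.493, -0.0554, 0.1143]
orientation: [0.99, 0.143, 0.001, -0.0]
ft_force: [-1.2, -4.9, 0.8]
finger_gap: 0.0006
```

Run:
```python
from h import *
status()
for r in rows([pose(p,.0225) for p in(1.52,1.53,1.54,1.55,1.56,1.57)]): print([float(v) for v in r])
```

```text
t 15.85 tcp [ 0.493  -0.0554  0.1143] yang -1.285 F [-1.17 -4.91  0.82] J [-0.14  0.39  1.98  0.    0.77  1.15] gap 0.0005739096159871293
[-0.0001, -0.0006, 0.0003, -0.0, -0.002, 0.009]
[-0.0003, -0.0015, 0.0003, -0.0, -0.002, 0.019]
[-0.0005, -0.0024, 0.0003, -0.0, -0.002, 0.029]
[-0.0007, -0.0032, 0.0003, -0.0, -0.002, 0.039]
[-0.0009, -0.0041, 0.0003, -0.0, -0.002, 0.049]
[-0.0011, -0.0049, 0.0003, -0.0, -0.002, 0.059]
```

Emit:
{"api": "step_arm", "payload": {"plan": [[[-0.0002,-0.001,0,0,0,0.012],[-0.0004,-0.0018,0,0,0,0.022],[-0.0006,-0.0025,0,0,0,0.03]]]}}

```text
clock: 16.23
tcp_pos: [0.4916, -0.0531, 0.1143]
orientation: [0.992, 0.128, 0.001, -0.0]
ft_force: [-2.0, -5.4, 0.8]
finger_gap: 0.0006
```

Emit:
{"api": "step_arm", "payload": {"plan": [[[-0.0002,-0.0008,0,0,0,0.009],[-0.0003,-0.0015,0,0,0,0.018]]]}}

```text
clock: 16.48
tcp_pos: [0.4909, -0.0516, 0.1143]
orientation: [0.993, 0.118, 0.001, -0.0]
ft_force: [-1.2, -4.1, 1.6]
finger_gap: 0.0006
```

Emit:
{"api": "step_arm", "payload": {"plan": [[[-0.0002,-0.0008,0,0,0,0.009],[-0.0003,-0.0015,0,0,0,0.018]]]}}

```text
clock: 16.73
tcp_pos: [0.4901, -0.0502, 0.1143]
orientation: [0.994, 0.109, 0.0, -0.0]
ft_force: [-3.0, -4.5, 0.8]
finger_gap: 0.0005
```

Run:
```python
from h import *
status()
for r in rows([pose(p,.0225) for p in(1.56,1.57,1.58,1.59,1.6)]): print([float(v) for v in r])
f=arm.grab_frame('scene'); cv2.imwrite('pics/s9.png',cv2.resize(f['img'][200:280,310:430],None,fx=6,fy=6,interpolation=cv2.INTER_CUBIC))
```

```text
t 16.725 tcp [ 0.4901 -0.0502  0.1143] yang -1.352 F [-3.04 -4.54  0.82] J [-0.13  0.38  1.99  0.    0.77  1.23] gap 0.0005171650986945196
[0.0005, 0.0017, 0.0003, -0.0, -0.001, -0.018]
[0.0003, 0.0008, 0.0003, -0.0, -0.001, -0.008]
[0.0, -0.0, 0.0003, -0.0, -0.001, 0.002]
[-0.0002, -0.0009, 0.0003, -0.0, -0.001, 0.012]
[-0.0004, -0.0017, 0.0003, -0.0, -0.001, 0.022]
```

View pics/s9.png

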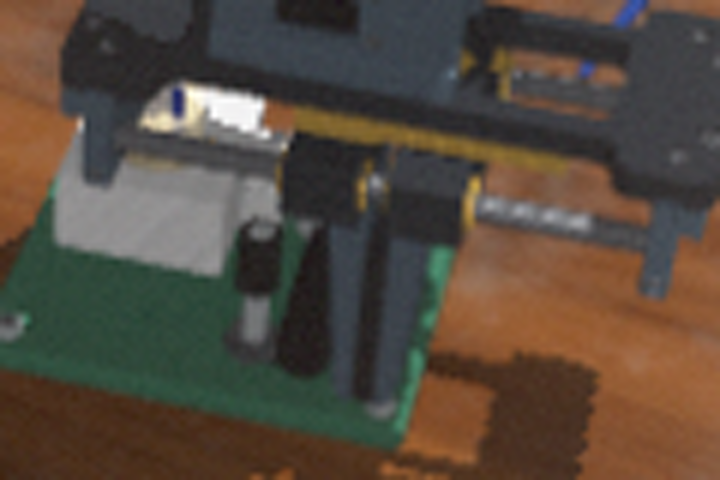

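Nominal lever angle is 1.58, and the grip is close to the post but not touching it. I'll go on in small steps.

Emit:
{"api": "step_arm", "payload": {"plan": [[[-0.0001,-0.0005,0,0,0,0.006],[-0.0003,-0.001,0,0,0,0.012]]]}}

```text
clock: 17.02
tcp_pos: [0.4896, -0.0492, 0.1143]
orientation: [0.995, 0.103, 0.001, -0.0]
ft_force: [-1.8, -3.5, 0.1]
finger_gap: 0.0005
```

Emit:
{"api": "step_arm", "payload": {"plan": [[[-0.0001,-0.0005,0,0,0,0.006],[-0.0003,-0.001,0,0,0,0.012]]]}}

```text
clock: 17.27
tcp_pos: [0.4891, -0.0482, 0.1143]
orientation: [0.995, 0.097, 0.001, -0.0]
ft_force: [-2.8, -3.6, 0.9]
finger_gap: 0.0002
```

Emit:
{"api": "step_arm", "payload": {"plan": [[[-0.0001,-0.0005,0,0,0,0.006],[-0.0003,-0.001,0,0,0,0.012]]]}}

```text
clock: 17.52
tcp_pos: [0.4886, -0.0472, 0.1143]
orientation: [0.996, 0.09, 0.001, -0.0]
ft_force: [-2.5, -4.3, 1.0]
finger_gap: 0.0002
```

Emit:
{"api": "step_arm", "payload": {"plan": [[[-0.0001,-0.0005,0,0,0,0.006],[-0.0001,-0.0007,0,0,0,0.008]]]}}

```text
clock: 17.77
tcp_pos: [0.4883, -0.0465, 0.1143]
orientation: [0.996, 0.086, 0.0, -0.0]
ft_force: [-2.4, -4.5, 1.0]
finger_gap: 0.0004
```

Emit:
{"api": "step_arm", "payload": {"plan": [[[-0.0001,-0.0004,0,0,0,0.005],[-0.0001,-0.0007,0,0,0,0.008]]]}}

```text
clock: 18.02
tcp_pos: [0.4881, -0.0458, 0.1143]
orientation: [0.997, 0.082, 0.0, -0.0]
ft_force: [-1.7, -4.0, 1.7]
finger_gap: 0.0003
```

Emit:
{"api": "step_arm", "payload": {"plan": [[[-0.0001,-0.0004,0,0,0,0.005],[-0.0001,-0.0007,0,0,0,0.008]]]}}

```text
clock: 18.27
tcp_pos: [0.4877, -0.0451, 0.1143]
orientation: [0.997, 0.078, 0.0, -0.0]
ft_force: [-3.5, -3.1, 2.1]
finger_gap: 0.0003
```

Emit:
{"api": "step_arm", "payload": {"plan": [[[-0.0001,-0.0004,0,0,0,0.005],[-0.0001,-0.0007,0,0,0,0.008]]]}}

```text
clock: 18.52
tcp_pos: [0.4875, -0.0444, 0.1142]
orientation: [0.997, 0.074, 0.0, -0.0]
ft_force: [-3.2, -5.2, 1.4]
finger_gap: 0.0005
```

Run:
```python
from h import *
status()
f=arm.grab_frame('scene'); cv2.imwrite('pics/s10.png',cv2.resize(f['img'][200:280,310:430],None,fx=6,fy=6,interpolation=cv2.INTER_CUBIC))
```

```text
t 18.525 tcp [ 0.4875 -0.0444  0.1142] yang -1.422 F [-3.23 -5.24  1.41] J [-0.11  0.38  2.    0.    0.76  1.31] gap 0.0005495211146174358
```

View pics/s10.png

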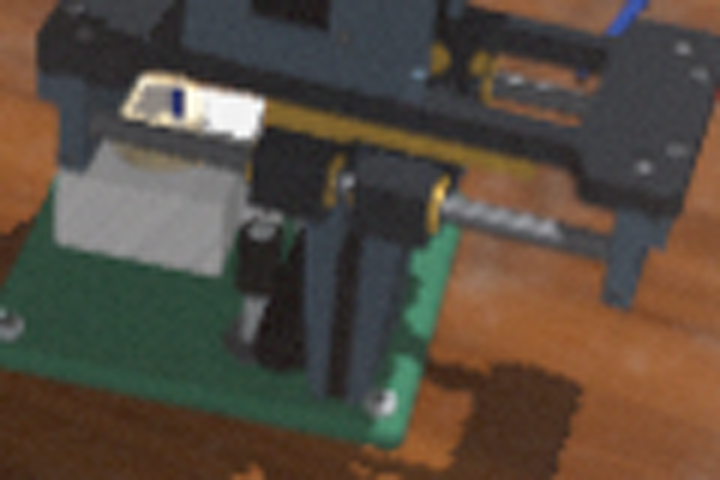

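The grip is now about at the post. Continuing in 0.4 mm steps, watching the force.

Emit:
{"api": "step_arm", "payload": {"plan": [[[0,-0.0003,0,0,0,0.004],[-0.0001,-0.0005,0,0,0,0.006]]]}}

```text
clock: 18.82
tcp_pos: [0.4872, -0.0439, 0.1142]
orientation: [0.997, 0.071, 0.0, -0.0]
ft_force: [-2.8, -4.0, 1.7]
finger_gap: 0.0004
```

Emit:
{"api": "step_arm", "payload": {"plan": [[[0,-0.0003,0,0,0,0.003],[-0.0001,-0.0005,0,0,0,0.005]]]}}

```text
clock: 19.08
tcp_pos: [0.487, -0.0434, 0.1142]
orientation: [0.998, 0.068, 0.0, -0.0]
ft_force: [-2.5, -4.8, 0.7]
finger_gap: 0.0004
```

Emit:
{"api": "step_arm", "payload": {"plan": [[[0,-0.0003,0,0,0,0.003],[-0.0001,-0.0005,0,0,0,0.005]]]}}

```text
clock: 19.32
tcp_pos: [0.4868, -0.0429, 0.1142]
orientation: [0.998, 0.066, 0.0, -0.0]
ft_force: [-2.0, -4.5, 2.0]
finger_gap: 0.0009
```

Emit:
{"api": "step_arm", "payload": {"plan": [[[0,-0.0003,0,0,0,0.003],[-0.0001,-0.0005,0,0,0,0.005]]]}}

```text
clock: 19.58
tcp_pos: [0.4867, -0.0426, 0.1142]
orientation: [0.998, 0.063, 0.0, -0.0]
ft_force: [-2.5, -5.5, 1.7]
finger_gap: 0.0002
```

Emit:
{"api": "step_arm", "payload": {"plan": [[[0,-0.0003,0,0,0,0.002],[0,-0.0005,0,0,0,0.003]]]}}

```text
clock: 19.82
tcp_pos: [0.4866, -0.0423, 0.1143]
orientation: [0.998, 0.062, 0.0, 0.0]
ft_force: [-3.3, -6.5, 1.4]
finger_gap: 0.0005
```

Emit:
{"api": "step_arm", "payload": {"plan": [[[0,-0.0003,0,0,0,0.002],[0,-0.0005,0,0,0,0.003]]]}}

```text
clock: 20.08
tcp_pos: [0.4866, -0.0422, 0.1143]
orientation: [0.998, 0.061, 0.0, 0.001]
ft_force: [-2.8, -6.1, 1.1]
finger_gap: 0.0006
```

Motion has stalled (0.1 mm for 0.5 mm commanded) and the force is rising, so this is the stop. I'll press a little more.

Emit:
{"api": "step_arm", "payload": {"plan": [[[0,-0.0005,0,0,0,0.001],[0,-0.001,0,0,0,0.001],[0,-0.001,0,0,0,0.001]]]}}

```text
clock: 20.45
tcp_pos: [0.4865, -0.0419, 0.1143]
orientation: [0.998, 0.061, 0.0, 0.001]
ft_force: [-2.0, -8.3, 2.0]
finger_gap: 0.0003
```

Emit:
{"api": "step_arm", "payload": {"plan": [[[0,-0.0007,0,0,0,0],[0,-0.0014,0,0,0,0],[0,-0.0014,0,0,0,0]]]}}

```text
clock: 20.82
tcp_pos: [0.4864, -0.0416, 0.1143]
orientation: [0.998, 0.062, 0.0, 0.002]
ft_force: [-3.5, -9.8, 1.4]
finger_gap: 0.0
```

Run:
```python
from h import *
status()
f=arm.grab_frame('scene'); cv2.imwrite('pics/s11.png',cv2.resize(f['img'][200:280,310:430],None,fx=6,fy=6,interpolation=cv2.INTER_CUBIC))
```

```text
t 20.825 tcp [ 0.4864 -0.0416  0.1143] yang -1.448 F [-3.51 -9.75  1.44] J [-0.11  0.38  2.   -0.01  0.76  1.35] gap 2.3295162609391663e-05
```

View pics/s11.png

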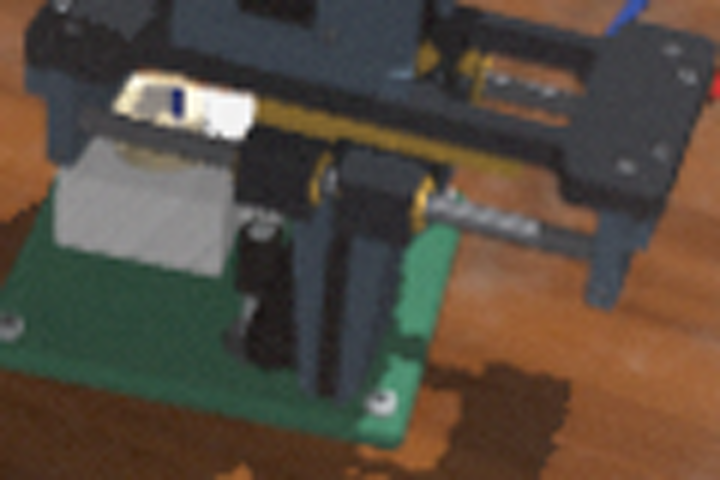

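The grip is against the sleeve at about (265,255). I'll press once more to make sure of the 3 N on the post, still well below its limit.

Emit:
{"api": "step_arm", "payload": {"plan": [[[0,-0.001,0,0,0,0],[0,-0.0018,0,0,0,0],[0,-0.0018,0,0,0,0]]]}}

```text
clock: 21.25
tcp_pos: [0.4864, -0.0412, 0.1143]
orientation: [0.998, 0.063, 0.0, 0.004]
ft_force: [-2.9, -11.5, 0.9]
finger_gap: 0.0008
```

About 11.5 N on the hand, so roughly 10 N on the post. That is firm, so I'll back away and rise.

Emit:
{"api": "step_arm", "payload": {"plan": [[[0,0.001,0,0,0,0],[0,0.004,0,0,0,0],[0,0.012,0,0,0,0],[0,0.025,0,0,0,0],[0,0.03,0,0,0,0]]]}}

```text
clock: 21.88
tcp_pos: [0.4905, -0.0719, 0.1146]
orientation: [0.998, 0.062, 0.001, 0.004]
ft_force: [0.3, 0.3, -0.6]
finger_gap: 0.0012
```

Emit:
{"api": "step_arm", "payload": {"plan": [[[0,0,-0.04,0,0,0],[0,0,-0.09,0,0,0],[0,0.05,-0.13,0,0,0],[0,0.1,-0.14,0,0,0],[0,0.15,-0.14,0,0,0],[0,0.2,-0.14,0,0,0],[0,0.2,-0.14,0,0,0],[0,0.2,-0.14,0,0,0]]]}}

```text
clock: 22.88
tcp_pos: [0.5145, -0.269, 0.2558]
orientation: [0.998, 0.062, 0.0, 0.003]
ft_force: [0.8, -0.0, 0.3]
finger_gap: 0.0005
```

Run:
```python
from h import *
status()
f=arm.grab_frame('scene'); cv2.imwrite('pics/s12.png',cv2.resize(f['img'][190:290,290:440],None,fx=5,fy=5,interpolation=cv2.INTER_CUBIC))
cv2.imwrite('pics/s12f.png',f['img'])
f=arm.grab_frame('top'); cv2.imwrite('pics/t12.png',cv2.resize(f['img'][100:280,190:430],None,fx=3.3,fy=3.3,interpolation=cv2.INTER_CUBIC))
```

```text
t 22.875 tcp [ 0.5145 -0.269   0.2558] yang -1.448 F [ 0.8  -0.03  0.3 ] J [-0.5   0.35  1.61 -0.01  1.17  0.95] gap 0.00045877041704701395
```

View pics/s12.png

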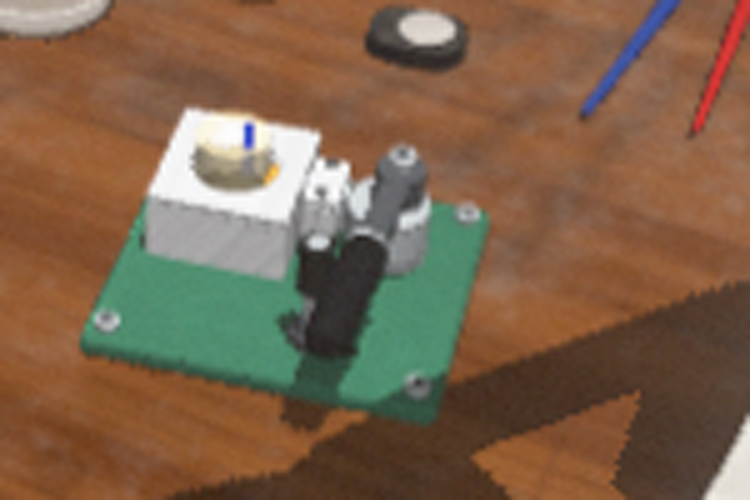

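View pics/t12.png

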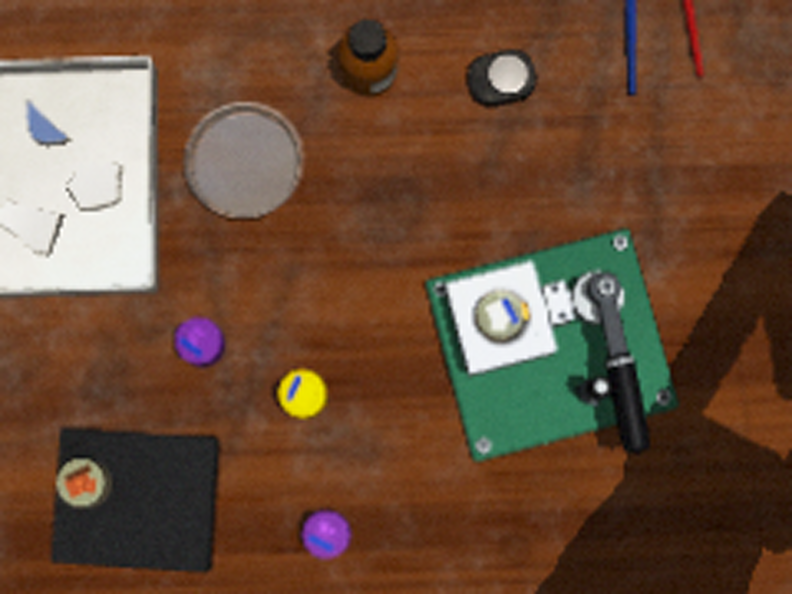

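The lever rests against the post, the brass nose bears on the mount, and everything else stands where it was. One numeric check before handing in.

Run:
```python
from h import *
import pickle
np.set_printoptions(precision=4,suppress=True)
f=arm.grab_frame('top'); f0=pickle.load(open('top0.pkl','rb'))
cv2.imwrite('pics/t13.png',cv2.resize(f['img'][170:225,315:375],None,fx=10,fy=10,interpolation=cv2.INTER_CUBIC))
S=np.array([*(PIV+[-.066*np.sin(YAW),.066*np.cos(YAW)]),.054]); print('seat@54',S,(proj(f,S)-[315,170]+.5)*10)
d=cv2.absdiff(f['img'],f0['img']).max(2)
for n,(x0,x1,y0,y1) in dict(bottle=(285,318,98,135),loupe=(328,358,110,138),dish=(242,286,127,171),brown=(203,226,234,258)).items(): print(n,(d[y0:y1,x0:x1]>60).sum(),d[y0:y1,x0:x1].mean())
f=arm.grab_frame('scene'); cv2.imwrite('pics/s13.png',cv2.resize(f['img'][205:245,320:365],None,fx=14,fy=14,interpolation=cv2.INTER_CUBIC))
a=np.linspace(0,2*np.pi,40)
q=(proj(f,S+np.c_[.015*np.cos(a),.015*np.sin(a),0*a])-[320,205]+.5)*14; print(q.min(0),q.max(0))
```

```text
seat@54 [0.5535 0.0544 0.054 ] [[275.1403 253.4998]]
bottle 0 8.403767403767404
loupe 0 9.023809523809524
dish 0 10.149793388429751
brown 0 8.23913043478261
[135.3736 111.7641] [349.7851 242.1402]
```

View pics/t13.png

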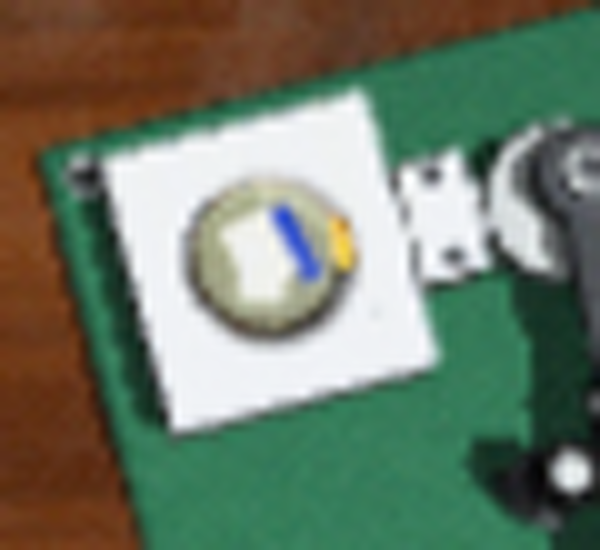

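View pics/s13.png

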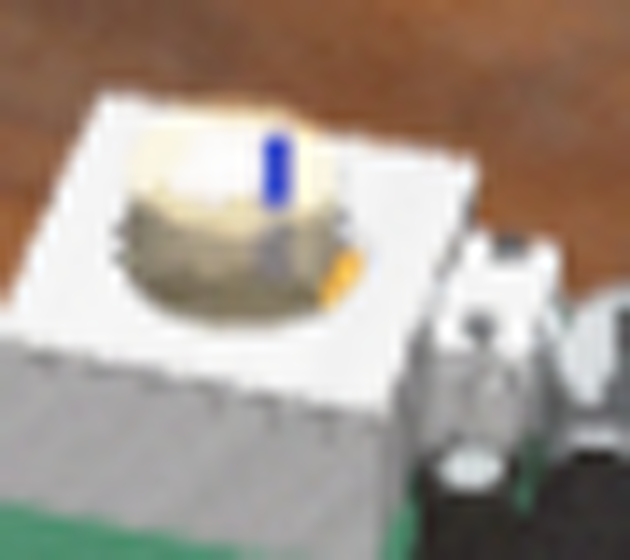

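Run:
```python
from h import *
import pickle
np.set_printoptions(precision=2,suppress=True)
c,n=np.cos(YAW),np.sin(YAW); L=lambda x,y,z:[*(PIV+[c*x-n*y,n*x+c*y]),z]
f=pickle.load(open('scene0.pkl','rb'))
q=proj(f,[L(.029,.094,.04),L(.029,.038,.04),L(-.029,.038,.04)]);print((q-[320,205]+.5)*14)
a=np.linspace(0,2*np.pi,60)
for z,r in((.040,.0187),(.052,.015),(.054,.015),(.056,.015)):
    q=proj(f,[L(r*np.cos(t),.067*(z>.041)+.066*(z<.041)+r*np.sin(t),z) for t in a]);q=(q-[320,205]+.5)*14;print(z,q.min(0),q.max(0))
```

```text
[[104.84 101.56]
 [479.34 172.29]
 [382.4  418.26]]
0.04 [106.79 174.26] [371.52 338.07]
0.052 [128.19 121.67] [342.16 252.17]
0.054 [128.53 110.4 ] [342.79 240.76]
0.056 [128.88  99.1 ] [343.41 229.32]
```

The block's own corners show the same −10 px row bias as the mount's rim, so relative to the block the mount is home. Handing in.

```bash
python3 -c "
from h import *
status(); print(arm.job_done())"
```

```text
t 23.075 tcp [ 0.5149 -0.2681  0.2563] yang -1.445 F [ 0.47 -0.36  0.32] J [-0.5   0.35  1.61 -0.01  1.17  0.95] gap 0.0004308230549077278
the job is handed in; nothing more can be done
None
```

The blue mount is seated in the pocket, the lever is closed against its stop post, and I handed the job in at 23 s of the 54 s allowed. The hand-in gave no verdict.

- **Mount:** I lowered it until it touched the pocket floor, with about 6 N upward at the predicted height, and then let go.
- **Lever:** I pushed it round with closed fingers until it stalled on the post, and pressed to about 11.5 N at the hand. By my estimate that puts about 10 N on the post. I then backed off and raised the arm clear.

**Last checks**
- **Stop:** the pictures show the lever resting against the post at about 1.6 rad.
- **Clamp:** the brass nose bears on the mount, which stands upright with its section up. The clamping force itself could not be measured.
- **Other things:** the brown mount, loupe, bottle and dish show no change in the top view.

**One disagreement:** in the scene camera the mount's rim sat about 0.7 px higher than predicted, which would be roughly 1.7 mm. The block's corners are mostly off the same way (about 0.2 to 1 px), so I took it as calibration bias rather than the mount standing proud.

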